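# Four clicks faster on the magnetic stirrer

### The arm

A 7-joint arm with a two-finger parallel gripper is mounted at the origin on the work surface. World frame = base frame: x ahead of the robot, y to its left, z up, the work surface at z = 0. Lengths are in m, angles in rad, forces in N, time in s.
With the tool pointing down it reaches from about 0.4 to 0.85 m from the base axis. Payload 10.4 kg.
Tool frame: the origin (TCP) lies on the centre line of the jaws, within the pads' length; the fingertips stand 17 mm ahead of it and the grasp point (between the pads) lies 2 mm behind it (manip.tcp_to_tips is the distance from the TCP to the fingertips, in m); z points along the fingers, x is the direction in which the jaws open and shut, and the axes are right-handed (so a half turn about z gives the same grasp; the last joint's range is limited). The gripper opens to 85 mm and grips with 20 to 120 N. Pads are 22 mm wide; open, the fingers measure 114 mm over their backs; the gripper's body (76 mm by 85 mm) begins 54 mm behind the grasp point. The pads swing forward as they close: fully open they stand 13 mm farther back than shut.
Start: joints at [-1.241, 0.332, -0.065, 1.46, 0.022, 1.35, -0.088], TCP at [0.216, 0.587, 0.248] pointing down, gripper open.
Joint ranges: [-2.6, 2.6], [-0.5, 2.12], [-1.47, 1.34], [0.16, 2.42], [-1.27, 4.41], [0.06, 2.06], [-2.6, 2.6]. Speed limits (rad/s): [2.22, 2.22, 2.79, 2.79, 3.14, 3.14, 3.14].

### API

Orientations are given as a unit quaternion [x, y, z, w].
In Python, from workcell import manip gives the robot as it stands.
- The arm moves only by the shell command python3 -m pendant 'ROWS' [FORCE]. ROWS is JSON, a list of rows, each a list of 3 entries, a list of its own where there are three numbers: the shift along the world's x, y, z in cm, then the turn, a rotation vector about the world's x, y, z in degrees, then the closure in counts, from 0 (fully open) to 255 (shut). A call has 1 to 12 rows; each row shifts and turns the pose as measured when the row begins; what a row does not reach is not made up. A row lasts 1/8 s, in which the tool goes at most 62.5 mm and 10.7 degrees, less where a joint would pass 70% of its speed; a pose out of reach is approached as far as the arm can. A call is refused whole if a number of a shift passes 6.25 or a number of a turn 10.7, either way. A call with a gripper value outside its range is refused whole. The fingers move at their own pace and stop on an object; FORCE is the grip in N (left out, the last holds). Time passes only in rows, so rows that do not move let the fingers close. It gives the time, the measured TCP pose, the force and the opening at its end, in the units of the state.
- manip.get_obs(): the state, without advancing time (a new reading comes with each control period).
- manip.camera(name): name is "scene" or "top"; returns a dict with "pixels" (384x512x3 uint8, red, green, blue), "range_z" (384x512 float32, m along the optical axis (not along the pixel's ray), 0 where there is no reading), "K" (3x3 intrinsics, pixels), "origin" and "rotation" of the camera in the world. Camera axes: x right, y down, z forward; pixel columns grow to the right and rows downward; lengths in m; the calibration is good to about 2 mm. A picture is of the moment at which its call begins.
- manip.hand_in(): hands the job in, once; it reports no verdict.
The state is a dict: "clock": time; "joint_pos": joint angles; "joint_velocities": joint speeds; "tau": joint torques, N m; "position": TCP position; "ee_rot": TCP orientation; "ft_force": force on the tool from outside, world axes, zero at the start; "torque": the same for the moment, N m; "grip_width": opening from 0.0 (shut) to 1.0 (fully open).
Only numpy, scipy, OpenCV 4.12 (cv2) and the standard library are available. Lean on these libraries where they do the work, as an engineer would, in place of code of your own. Each camera call takes 0.05 s, during which the arm holds its last target.

### The job

The jar of sample on the magnetic stirrer needs a faster stir: with a fingertip, gently push the dial's bar round clockwise (towards the longer scale strokes) by exactly four clicks from where it stands, and leave it resting in that click. Then press the round start button fully down with a fingertip and let it spring back. Do not take the dial between the fingers, do not press the button before the speed is set, and leave the jar, the beaker, the notebook and the tray where they are.

Things in the scene. Friction and masses are not known exactly. Their poses are not given: they have to be found in the camera images.
- speed_dial (a joint): Angle of the stirrer's speed dial, rad: 0 at the lowest setting, growing clockwise seen from above. Ten click stops every 30 degrees (0.524) from 0 to 4.712; it starts in one of the lowest four. Leaving a stop takes up to about 0.12 N m (4 to 7 N on the bar); past half-way (15 degrees) it snaps on by itself into the next stop and stays there.
- dial_hub (a point): Speed dial on the control deck: bare metal skirt 60 mm across, 6 mm thick, and across it an upright black bar 56 mm long, 11 mm wide, rising 16 mm above the skirt. This point is on the dial's axis at the skirt's upper face (foot of the bar) and turns with the dial: x along the bar to the pointer end, y across the bar, z out of the deck (deck slopes 10 degrees down towards its front).
- dial_pointer (a point): Pointer end of the dial's bar, the half with a white line on its top and end: this point is on the bar's top, 27 mm from the axis, 16 mm above dial_hub. Round the dial the deck has ten white strokes, one per click, 3 mm long at the lowest setting to 10 mm at the highest.
- start_button (a joint): Travel of the start button in m: 0 released, 0.005 fully down; counts as pressed from 0.0035. A spring returns it; fully down takes about 4 N.
- start_button_top (a point): Centre of the top of the start button: a grey round cap 24 mm across, 9 mm proud of a black bezel 40 mm across, 88 mm to the left of the dial on the same deck (seen from the operating side). z of this point stands out of the deck: press along -z. x points up the slope.
- stirrer: Magnetic stirrer, fixed to the bench: low white housing 300 mm deep (x), 190 mm wide (y). White square top plate, 168 mm, its face 68 mm above the bench, its middle 60 mm behind (+x of) the housing's. Origin: centre of the underside. The control deck is the front 110 mm (-x end, towards the robot), 39 mm high at the front edge, 59 mm at the plate.
- jar: A closed squat amber sample jar with a white lid, 84 mm across and 58 mm high, standing loose on the top plate. Origin: centre of its underside. To be left alone.
- beaker: An empty glass beaker, 68 mm across (72 mm at the rim) and 88 mm high, on the bench to the left of the stirrer. Origin: centre of its underside. To be left alone.
- notebook: A closed hardback notebook, 205 x 145 x 22 mm, lying to the right of the stirrer. Origin: centre of its underside. To be left alone.
- tray: A stainless tray, 220 x 160 x 45 mm with side handles, lying farther to the left. Origin: centre of its underside. To be left alone.

How it is judged:
By the outcome, as a careful person would: the job done as asked, in the order asked, and still so for the second after the job is handed in, with the robot touching nothing.
It also fails if it takes over 69 s, if anything falls off the work surface, if the arm or the gripper's body presses on something with over 40 N, if the wrist force passes 120 N, or if a joint passes its speed limit or range.

## Working session

There is one attempt and no reset: what is moved stays moved. The work goes in short steps, Python scripts to look and compute and a shell command to move; the robot and the scene stay as the last step left them, time stands still between calls to the robot, and variables do not carry over. Pictures are saved under pics/ and viewed, and the job is handed in when it is done.

```bash
ls; mkdir -p pics
python3 - <<'E'
from workcell import manip
import cv2,numpy as np
for n in ("scene","top"):
    c=manip.camera(n); cv2.imwrite(f"pics/{n}0.png",c["pixels"][:,:,::-1])
    np.savez(f"{n}0.npz",**c)
    print(n,c["K"].tolist(),c["origin"],np.round(c["rotation"],4).tolist())
print(manip.get_obs(), manip.tcp_to_tips)
E
```

```text
pics
scene [[475.0185320074189, 0.0, 259.6224101684043], [0.0, 475.0185320074189, 188.8371445705419], [0.0, 0.0, 1.0]] [ 1.08761824 -0.40872361  1.01475308] [0.8779, 0.3566, -0.1233, -0.2949]
top [[389.6541050947766, 0.0, 253.2236330044971], [0.0, 389.6541050947766, 184.1691995658274], [0.0, 0.0, 1.0]] [0.48144718 0.1190612  0.90688697] [-0.704, 0.7075, -0.0446, 0.0426]
{'clock': 0.1, 'joint_pos': array([-1.24059402,  0.33280652, -0.06467739,  1.46087223,  0.02160203,
        1.34994367, -0.08848423]), 'joint_velocities': array([ 0.00073056, -0.00135206,  0.00044538, -0.00195043,  0.00142017,
        0.00058155,  0.00020067]), 'tau': array([ 1.76604211e-03, -6.26750422e+01,  4.95271536e-02, -3.92432499e+01,
        1.64349633e-02,  7.03064259e-03,  1.71097798e-05]), 'position': array([0.21585661, 0.58618472, 0.24758967]), 'ee_rot': array([ 8.20217893e-01,  5.72050840e-01, -5.25804012e-04,  4.10743547e-04]), 'ft_force': array([ 0.27717663, -0.29333093,  1.01651338]), 'torque': array([-0.08122331,  0.00228568, -0.02963085]), 'grip_width': 0.998065570146429} 0.017
```

View pics/scene0.png

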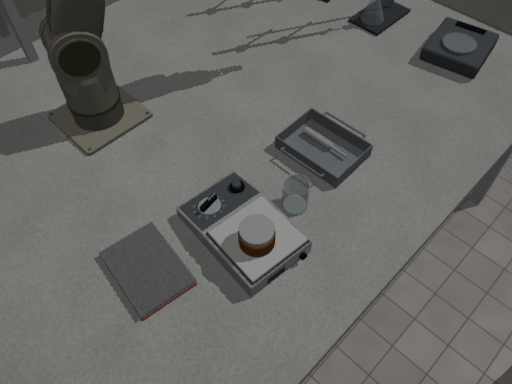

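View pics/top0.png

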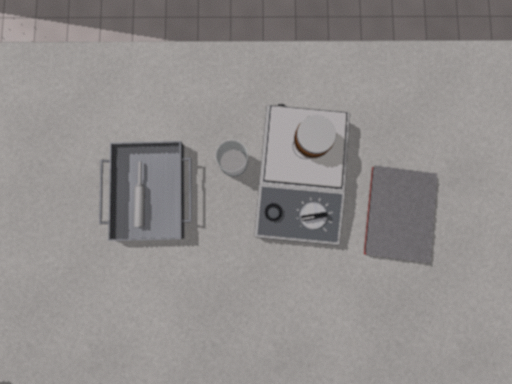

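```bash
cat > h.py <<'E'
import numpy as np,cv2
from scipy.spatial.transform import Rotation as R
def load(n): return dict(np.load(n))
def ray(c,u,v):
    d=R.from_quat(c["rotation"]).apply(np.linalg.solve(c["K"],[u,v,1.0])); return d
def pt(c,u,v):  # from depth
    z=c["range_z"][int(round(v)),int(round(u))]; return c["origin"]+z*ray(c,u,v)
def onplane(c,u,v,p,n):
    d=ray(c,u,v); n=np.array(n); return c["origin"]+d*(np.dot(n,p-c["origin"])/np.dot(n,d))
def proj(c,p):
    q=R.from_quat(c["rotation"]).inv().apply(np.array(p)-c["origin"]); w=c["K"]@q; return w[:2]/w[2]
def crop(c,u,v,h,s,fn):
    im=c["pixels"][v-h:v+h,u-h:u+h,::-1]; im=cv2.resize(im,None,fx=s,fy=s,interpolation=cv2.INTER_CUBIC); cv2.imwrite(fn,im)
E
python3 - <<'E'
from h import *
t=load("top0.npz");s=load("scene0.npz")
crop(t,303,213,50,6,"pics/tz.png"); crop(s,222,203,50,6,"pics/sz.png")
E
```

```text
(no output)
```

View pics/tz.png

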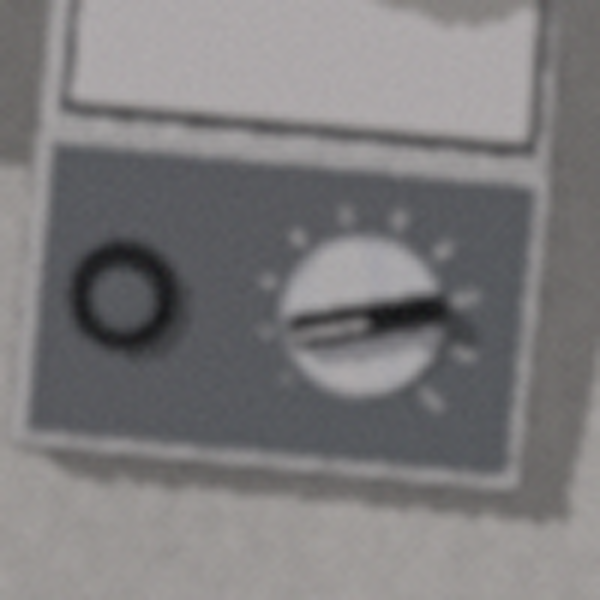

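View pics/sz.png

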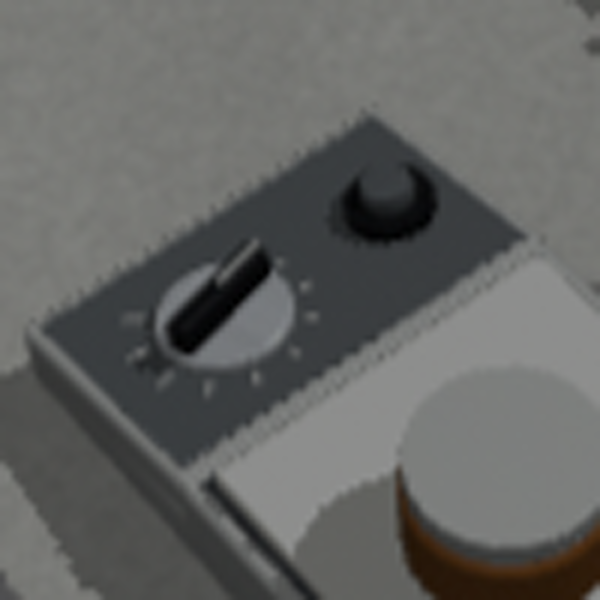

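Run:
```python
from h import *
t=load("top0.npz");s=load("scene0.npz")
# deck corners / edges in top, deck pixels by colour
c=t
# deck plane from depth: sample deck pixels in top crop region
def plane(c,mask):
    v,u=np.where(mask); z=c["range_z"][v,u]; k=z>0
    P=np.array([c["origin"]+zz*ray(c,uu,vv) for uu,vv,zz in zip(u[k],v[k],z[k])])
    m=P.mean(0); n=np.linalg.svd(P-m)[2][2]; n*=np.sign(n[2])
    return m,n,np.std((P-m)@n),len(P)
hsv=t["pixels"].astype(int); 
print(t["pixels"][195,285],t["pixels"][225,270],t["pixels"][216,313],t["pixels"][212,274])
m=np.zeros((384,512),bool); b=t["pixels"].astype(int)
reg=np.zeros_like(m);reg[186:244,257:345]=1
mask=reg&(abs(b.sum(2)-b[195,285].sum())<25)
r=np.hypot(np.arange(512)[None]-313.5,np.arange(384)[:,None]-215.5); mask&=r>24
r2=np.hypot(np.arange(512)[None]-274,np.arange(384)[:,None]-212); mask&=r2>12
mask=cv2.erode(mask.astype(np.uint8),np.ones((3,3)))>0
print("top deck plane",plane(t,mask))
# top plate
mk=np.zeros_like(mask); mk[112:125,272:292]=1; mk[165:182,272:340]=1
print("plate",plane(t,mk))
# bench depth
mk=np.zeros_like(mask); mk[300:340,230:330]=1; print("bench",plane(t,mk))
mk=np.zeros_like(mask); mk[330:350,60:120]=1; print("bench scene",plane(s,mk))
# skirt mask bright
sk=(reg&(b.sum(2)>400)&(r<17)).astype(np.uint8)
cs,_=cv2.findContours(sk,cv2.RETR_EXTERNAL,cv2.CHAIN_APPROX_NONE)
pts=np.vstack(cs); h=cv2.convexHull(pts); print(cv2.fitEllipse(h))
# plate corners
pm=((b.sum(2)>440)).astype(np.uint8); 
for p in [(313,216),(274,212)]: print(p,pt(t,*p))
```

```text
[89 88 93] [87 89 93] [97 95 95] [86 88 92]
top deck plane (array([0.52504754, 0.04484398, 0.0505534 ]), array([-0.17303476,  0.0171577 ,  0.98476626]), np.float64(0.0014404357802004755), 950)
plate (array([0.63213285, 0.01176886, 0.06785438]), array([-1.45487813e-04,  2.36844253e-04,  9.99999961e-01]), np.float64(0.0014525809040853317), 1411)
bench (array([ 0.28701214,  0.05870378, -0.0005661 ]), array([-9.31198143e-04,  9.00384569e-04,  9.99999161e-01]), np.float64(0.0015859141183826677), 3988)
bench scene (array([ 0.5658092 , -0.41039015,  0.00124685]), array([-0.00436175,  0.00897526,  0.99995021]), np.float64(0.0018578865207459388), 1192)
((312.74945068359375, 215.14376831054688), (25.49105453491211, 26.112056732177734), 174.40731811523438)
(313, 216) [ 0.51578584 -0.01084947  0.07312876]
(274, 212) [0.52490406 0.0721524  0.06978925]
```

Run:
```python
from h import *
t=load("top0.npz");s=load("scene0.npz")
P0=np.array([0.52505,0.04484,0.05055]); 
b=t["pixels"]
def edge(c,uv): pass
# strokes by crop coords
g=lambda x,y:((x+.5)/6-.5+253,(y+.5)/6-.5+163)
st=[(288,378),(265,330),(268,282),(298,238),(347,214),(400,218),(445,250),(468,297),(465,353),(432,400)]
n=np.array([-0.173,0.0172,0.9848])
Q=np.array([onplane(t,*g(*p),P0,n) for p in st])
from scipy.optimize import least_squares
# strokes' mean radius grows linearly: r=r0+k*i ; angle: psi+(4.5-i)*30deg (math angle)
def mod(x,n):
    cx,cy,psi,r0,k=x; i=np.arange(10); a=psi+np.radians((4.5-i)*30)
    return cx,cy,a,r0+k*i
e_y=np.cross(n,[1,0,0]);e_y/=np.linalg.norm(e_y);e_x=np.cross(e_y,n)
A=(Q-P0)@e_x;B=(Q-P0)@e_y
def f(x):
    cx,cy,a,r=mod(x,n); return np.r_[cx+r*np.cos(a)-A,cy+r*np.sin(a)-B]
x=least_squares(f,[0,-.05,0,.037,.0]).x
print("centre on deck",P0+x[0]*e_x+x[1]*e_y,"psi deg",np.degrees(x[2]),x[3:],"rms",np.sqrt(np.mean(f(x)**2)))
# skirt ellipse centre on plane+6mm
print("skirt centre top view",onplane(t,312.75,215.14,P0+.006*n,n))
# scene view: skirt ellipse
bb=s["pixels"].astype(int); 
sk=(bb.sum(2)>300).astype(np.uint8); m=np.zeros((384,512),np.uint8); cv2.circle(m,(210,206),14,1,-1)
r=sk*m; 
cs,_=cv2.findContours(r,cv2.RETR_EXTERNAL,cv2.CHAIN_APPROX_NONE); h=cv2.convexHull(np.vstack([c for c in cs if len(c)>8])); el=cv2.fitEllipse(h); print(el, onplane(s,*el[0],P0+.006*n,n))
# strokes in scene
gs=lambda x,y:((x+.5)/6-.5+172,(y+.5)/6-.5+153)
# button: bezel centre & cap
print("bezel top", onplane(t,*g(125,296),P0,n))
print("cap top(top view)", onplane(t,*g(127,296),P0+.009*n,n), "scene cap", onplane(s,*gs(386,184),P0+.009*n,n))
# bar tips
for p in [(295,330),(440,308)]: print("bar",onplane(t,*g(*p),P0+.022*n,n))
```

```text
centre on deck [ 0.51848806 -0.01453799  0.05043433] psi deg -5.75807038659004 [0.03564611 0.00049649] rms 0.0002883561343248429
skirt centre top view [ 0.51834329 -0.01294451  0.05647401]
((209.0823211669922, 204.97360229492188), (16.642555236816406, 22.749923706054688), 77.46256256103516) [ 0.51877792 -0.01393288  0.05656763]
bezel top [0.52610729 0.07233691 0.05025549]
cap top(top view) [0.52563136 0.07210667 0.05931532] scene cap [0.51817215 0.07887239 0.0578868 ]
bar [0.5126051  0.01301215 0.0712605 ]
bar [ 0.52007253 -0.03850337  0.07347205]
```

```bash
cat >> h.py <<'E'
psi=np.radians(-5.75);t10=np.radians(10)
ex=np.array([np.cos(t10)*np.cos(psi),np.cos(t10)*np.sin(psi),np.sin(t10)])
ey=np.array([-np.sin(psi),np.cos(psi),0]); n=np.cross(ex,ey)
C=np.array([0.5188,-0.0140,0.0505])
def target(phi,r,gap,h):
    p=np.radians(phi);u=np.array([np.cos(p),np.sin(p)]);w=np.array([np.sin(p),-np.cos(p)])
    ab=r*u-(16.5+gap)*w
    pos=C+(ab[0]*ex+ab[1]*ey+h*n)/1000
    X=u[0]*ex+u[1]*ey; Z=-n; Y=np.cross(Z,X)
    return pos,R.from_matrix(np.c_[X,Y,Z])
def delta(o,pos,rot):
    q=R.from_quat(o["ee_rot"]); return np.round((pos-o["position"])*100,2),np.round((rot*q.inv()).as_rotvec(degrees=True),1)
def where(o):
    d=(o["position"]-C)*1000; X=R.from_quat(o["ee_rot"]).apply([1,0,0])
    f=o["ft_force"]
    return "a,b,h",np.round([d@ex,d@ey,d@n],1),"phi",round(np.degrees(np.arctan2(X@ey,X@ex)),1),"tilt",round(np.degrees(np.arccos(-R.from_quat(o["ee_rot"]).apply([0,0,1])@n)),2),"F(ex,ey,n)",np.round([f@ex,f@ey,f@n],1),"clock",round(o["clock"],2),"grip",round(o["grip_width"],3)
E
python3 - <<'E'
from h import *
from workcell import manip
o=manip.get_obs()
for p in [(105,22,8,110)]:
    pos,rot=target(*p); print(pos,delta(o,pos,rot))
E
```

```text
[0.47252085 0.00564476 0.15373068] (array([ 25.67, -58.05,  -9.39]), array([-3.5, -9.5, 29.4]))
```

```bash
python3 -m pendant '[[[1.8,-4.2,0],[-0.3,-0.8,2.4],255],[[1.8,-4.2,0],[-0.3,-0.8,2.4],255],[[1.8,-4.2,0],[-0.3,-0.8,2.4],255],[[1.8,-4.2,0],[-0.3,-0.8,2.4],255],[[1.8,-4.2,0],[-0.3,-0.8,2.4],255],[[1.8,-4.2,0],[-0.3,-0.8,2.4],255],[[1.8,-4.2,0],[-0.3,-0.8,2.4],255],[[1.8,-4.2,0],[-0.3,-0.8,2.4],255],[[1.8,-4.2,0],[-0.3,-0.8,2.4],255],[[1.8,-4.2,0],[-0.3,-0.8,2.4],255],[[1.8,-4.2,0],[-0.3,-0.8,2.4],255],[[0,0,0],[0,0,0],255]]' 20
python3 - <<'E'
from h import *
from workcell import manip
o=manip.get_obs();print(where(o),o["joint_pos"])
pos,rot=target(105,22,8,110); print(delta(o,pos,rot))
E
```

```text
clock: 1.6
position: [0.4157, 0.1065, 0.2431]
ee_rot: [0.66, 0.747, 0.044, 0.07]
ft_force: [-0.8, 1.0, 0.3]
grip_width: 0.001
('a,b,h', array([-79.4, 109.6, 209.6]), 'phi', np.float64(102.9), 'tilt', np.float64(0.79), 'F(ex,ey,n)', array([-0.8,  0.9,  0.4]), 'clock', 1.6, 'grip', 0.001) [-0.81302388 -0.25236055  0.33079072  2.07094757  0.19636821  1.18312465
  1.14518935]
(array([  5.68, -10.09,  -8.94]), array([ 0.2, -0.5,  2.2]))
```

```bash
python3 -m pendant '[[[1.9,-3.4,-1.5],[0,0,0.7],255],[[1.9,-3.4,-1.5],[0.1,-0.2,0.7],255],[[1.9,-3.4,-1.5],[0.1,-0.3,0.7],255],[[0,0,0],[0,0,0],255],[[0,0,0],[0,0,0],255]]'
python3 - <<'E'
from h import *
from workcell import manip
o=manip.get_obs();print(where(o),o["joint_pos"])
pos,rot=target(105,22,8,110); print(delta(o,pos,rot))
for nm in ("scene","top"):
    c=manip.camera(nm); np.savez(f"{nm}1.npz",**c)
    cv2.imwrite(f"pics/{nm}1.png",c["pixels"][:,:,::-1])
    tip=o["position"]+R.from_quat(o["ee_rot"]).apply([0,0,.017]); print(nm,proj(c,tip))
    if nm=="scene":
        u,v=proj(c,tip).astype(int); crop(c,u,v,60,5,"pics/sz1.png")
E
```

```text
clock: 2.22
position: [0.4732, 0.0053, 0.1966]
ee_rot: [0.644, 0.76, 0.05, 0.071]
ft_force: [0.1, 0.2, 0.3]
grip_width: 0.004
('a,b,h', array([-21.2,  14.6, 152.1]), 'phi', np.float64(105.1), 'tilt', np.float64(0.09), 'F(ex,ey,n)', array([0.1, 0.2, 0.3]), 'clock', 2.23, 'grip', 0.004) [-0.7369989  -0.14195549  0.56700777  2.07407491  0.14136397  1.02281673
  1.50285714]
(array([-0.07,  0.04, -4.29]), array([-0.1, -0. , -0.2]))
scene [198.02651002 159.03857448]
top [313.87938511 235.10133706]
```

View pics/sz1.png

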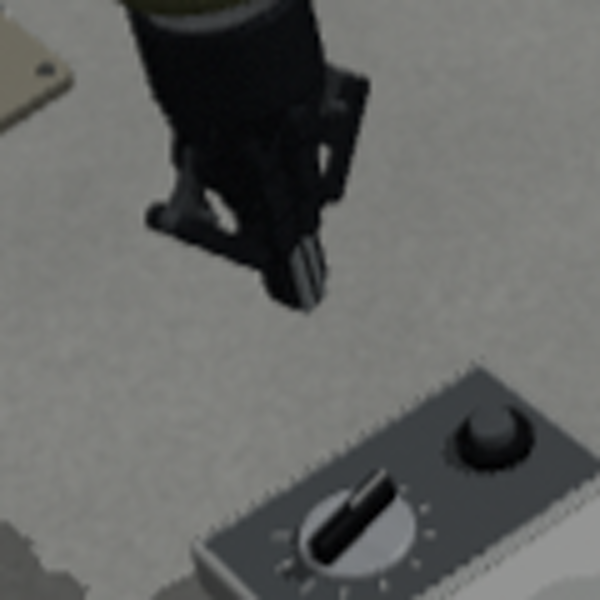

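View pics/top1.png

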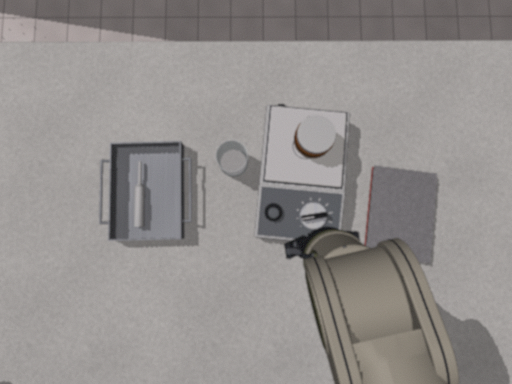

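```bash
python3 -m pendant '[[[0.3,0,-3],[0,0,0],255],[[0.3,0,-3],[0,0,0],255],[[0.3,0,-3],[0,0,0],255],[[0.2,-0.1,-2.0],[0,0,-0.2],255],[[0,0,0],[0,0,0],255]]'
cat > st.py <<'E'
import sys
from h import *
from workcell import manip
o=manip.get_obs();print(where(o),"j",np.round(o["joint_pos"],2))
a=[float(x) for x in sys.argv[1:5]]
if len(a)==4: print(delta(o,*target(*a)))
if len(sys.argv)>5:
    k=sys.argv[5]
    ims=[]
    for nm,(u,v) in (("scene",(215,200)),("top",(303,213))):
        c=manip.camera(nm); np.savez(f"{nm}{k}.npz",**c)
        im=c["pixels"][v-45:v+45,u-45:u+45,::-1]; ims.append(cv2.resize(im,None,fx=4.4,fy=4.4,interpolation=cv2.INTER_CUBIC))
    cv2.imwrite(f"pics/v{k}.png",np.hstack(ims))
E
python3 st.py 105 22 8 28 2
```

```text
clock: 2.95
position: [0.4847, 0.0103, 0.0858]
ee_rot: [0.642, 0.761, 0.053, 0.071]
ft_force: [-0.5, -0.7, -0.3]
grip_width: 0.002
('a,b,h', array([-29.7,  20.8,  41.1]), 'phi', np.float64(105.4), 'tilt', np.float64(0.39), 'F(ex,ey,n)', array([-0.5, -0.8, -0.2]), 'clock', 2.95, 'grip', 0.002) j [-0.73  0.07  0.62  2.17 -0.01  0.74  1.63]
(array([ 0.2 , -0.61, -1.29]), array([-0.3,  0.2, -0.5]))
```

View pics/v2.png

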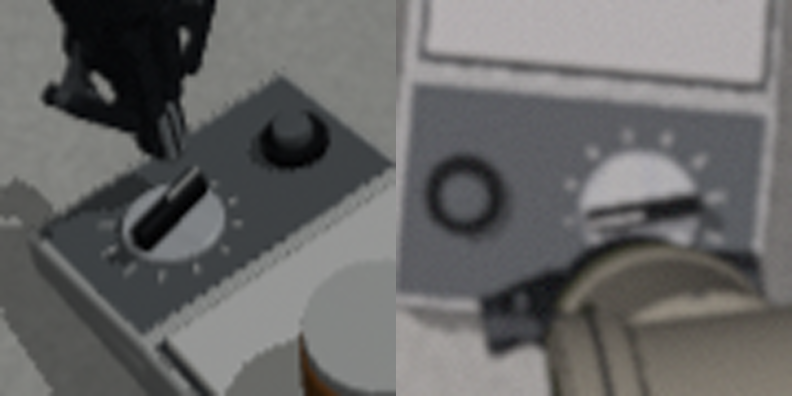

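```bash
python3 -m pendant '[[[0.1,-0.3,-0.65],[-0.2,0.1,-0.2],255],[[0.1,-0.3,-0.65],[-0.1,0.1,-0.2],255],[[0,0,0],[0,0,0],255]]'
python3 st.py 105 22 8 28
```

```text
clock: 3.42
position: [0.4891, 0.0048, 0.0756]
ee_rot: [0.645, 0.759, 0.052, 0.073]
ft_force: [-0.8, -0.2, -0.2]
grip_width: 0.002
('a,b,h', array([-26.6,  15.7,  30.2]), 'phi', np.float64(105.0), 'tilt', np.float64(0.35), 'F(ex,ey,n)', array([-0.8, -0.2, -0.1]), 'clock', 3.42, 'grip', 0.002) j [-0.72  0.1   0.62  2.17 -0.04  0.71  1.66]
(array([-0.24, -0.06, -0.26]), array([-0.1,  0.3, -0.1]))
```

```bash
python3 -m pendant '[[[-0.05,-0.03,-0.2],[0,0.2,-0.1],255],[[0.15,0,0],[0,0,0],255],[[0.15,0,0.02],[0,0,0],255],[[0,0,0],[0,0,0],255]]'
python3 st.py 105 22 0 28; python3 st.py 97 22 0 28
python3 - <<'E'
from h import *
pr=None
for phi in range(105,-16,-10):
    p,r=target(phi,22,0,28)
    if pr is not None: print(phi,np.round((p-pr)*100,2),np.round(-10*n,1))
    pr=p
E
```

```text
clock: 3.92
position: [0.492, 0.0045, 0.074]
ee_rot: [0.646, 0.758, 0.051, 0.072]
ft_force: [-0.5, -0.4, -0.7]
grip_width: -0.004
('a,b,h', array([-24. ,  15.7,  28.1]), 'phi', np.float64(104.9), 'tilt', np.float64(0.17), 'F(ex,ey,n)', array([-0.6, -0.4, -0.6]), 'clock', 3.92, 'grip', -0.004) j [-0.72  0.12  0.62  2.16 -0.05  0.71  1.67]
(array([0.25, 0.11, 0.03]), array([-0.1,  0.1,  0.1]))
('a,b,h', array([-24. ,  15.7,  28.1]), 'phi', np.float64(104.9), 'tilt', np.float64(0.17), 'F(ex,ey,n)', array([-0.6, -0.4, -0.6]), 'clock', 3.92, 'grip', -0.004) j [-0.72  0.12  0.62  2.16 -0.05  0.71  1.67]
(array([0.53, 0.36, 0.08]), array([ 1.3,  0. , -7.8]))
95 [0.36 0.32 0.06] [ 1.7 -0.2 -9.8]
85 [0.4  0.25 0.07] [ 1.7 -0.2 -9.8]
75 [0.44 0.17 0.07] [ 1.7 -0.2 -9.8]
65 [0.46 0.09 0.08] [ 1.7 -0.2 -9.8]
55 [0.47 0.01 0.08] [ 1.7 -0.2 -9.8]
45 [ 0.47 -0.07  0.08] [ 1.7 -0.2 -9.8]
35 [ 0.45 -0.15  0.08] [ 1.7 -0.2 -9.8]
25 [ 0.41 -0.23  0.08] [ 1.7 -0.2 -9.8]
15 [ 0.37 -0.3   0.07] [ 1.7 -0.2 -9.8]
5 [ 0.31 -0.36  0.06] [ 1.7 -0.2 -9.8]
-5 [ 0.24 -0.41  0.05] [ 1.7 -0.2 -9.8]
-15 [ 0.17 -0.45  0.04] [ 1.7 -0.2 -9.8]
```

```bash
python3 -m pendant '[[[0.13,0.05,0.01],[0,0,0],255],[[0.12,0.06,0.02],[0,0,0],255],[[0.1,0.08,0.02],[0.4,0,-2.6],255],[[0.1,0.08,0.02],[0.4,0,-2.6],255],[[0.1,0.08,0.02],[0.4,0,-2.6],255],[[0,0,0],[0,0,0],255]]'
python3 st.py 95 22 0 28; python3 st.py 85 22 0 28
```

```text
clock: 4.68
position: [0.4945, 0.0075, 0.0734]
ee_rot: [0.698, 0.711, 0.051, 0.066]
ft_force: [-2.3, -0.3, 0.8]
grip_width: -0.004
('a,b,h', array([-22. ,  19. ,  27.2]), 'phi', np.float64(96.8), 'tilt', np.float64(0.44), 'F(ex,ey,n)', array([-2.1, -0.5,  1.1]), 'clock', 4.67, 'grip', -0.004) j [-0.73  0.13  0.64  2.15 -0.06  0.72  1.53]
(array([0.35, 0.11, 0.15]), array([ 0.4, -0.5, -1.8]))
('a,b,h', array([-22. ,  19. ,  27.2]), 'phi', np.float64(96.8), 'tilt', np.float64(0.44), 'F(ex,ey,n)', array([-2.1, -0.5,  1.1]), 'clock', 4.67, 'grip', -0.004) j [-0.73  0.13  0.64  2.15 -0.06  0.72  1.53]
(array([0.76, 0.36, 0.21]), array([  2.1,  -0.6, -11.6]))
```

```bash
python3 -m pendant '[[[0.25,0.1,0.1],[0.4,-0.2,-2],255],[[0.25,0.1,0.05],[0.4,0,-2],255],[[0.25,0.1,0.05],[0.4,0,-2],255],[[0.0,0.0,0.0],[0,0,0],255]]'
python3 st.py 85 22 0 28 3
```

```text
clock: 5.18
position: [0.503, 0.0109, 0.0757]
ee_rot: [0.737, 0.671, 0.057, 0.062]
ft_force: [0.6, 0.1, -0.4]
grip_width: -0.005
('a,b,h', array([-13.6,  23.2,  28. ]), 'phi', np.float64(90.3), 'tilt', np.float64(0.3), 'F(ex,ey,n)', array([ 0.6,  0.1, -0.5]), 'clock', 5.17, 'grip', -0.005) j [-0.74  0.15  0.65  2.13 -0.08  0.73  1.43]
(array([-0.09,  0.02, -0.02]), array([ 0.8, -0.4, -5.3]))
```

View pics/v3.png

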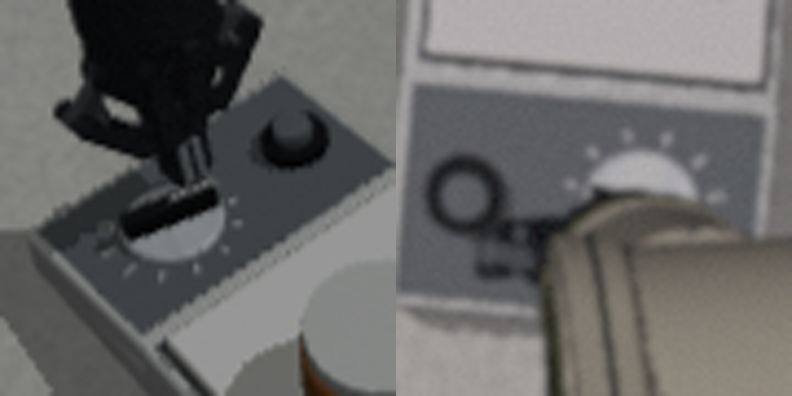

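```bash
cat > pred.py <<'E'
import sys
from h import *
k=sys.argv[1]
c=load(f"scene{k}.npz"); u0,v0=215,200
im=c["pixels"][v0-45:v0+45,u0-45:u0+45,::-1]; im=cv2.resize(im,None,fx=6.6,fy=6.6,interpolation=cv2.INTER_CUBIC)
def q(a,b,h):
    p=proj(c,C+(a*ex+b*ey+h*n)/1000); return tuple(int(round(x)) for x in ((p-[u0-45,v0-45]+.5)*6.6-.5))
for st in map(int,sys.argv[2:]):
    p=np.radians((4.5-st)*30); u=np.array([np.cos(p),np.sin(p)])
    a=q(*(u*28),22);b=q(*(-u*28),22); cv2.line(im,a,b,(0,0,255) if st%2 else (0,255,0),1)
    print(st,a,b)
cv2.imwrite(f"pics/p{k}.png",im)
E
python3 pred.py 3 2 3
```

```text
2 (320, 274) (180, 330)
3 (324, 301) (178, 303)
```

View pics/p3.png

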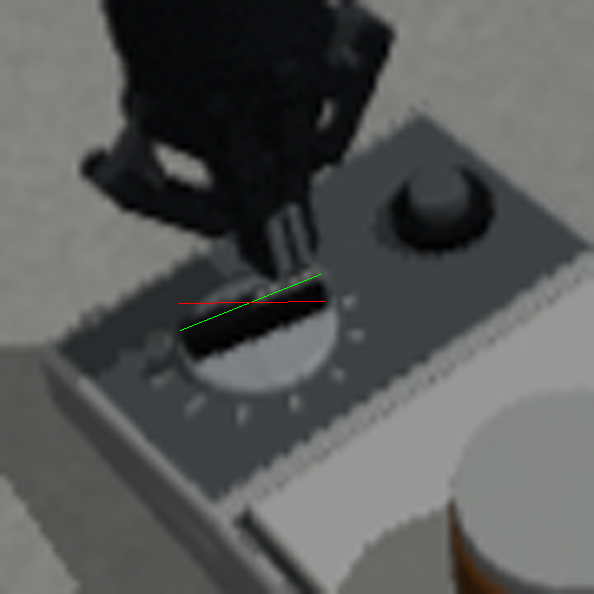

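```bash
python3 -m pendant '[[[0.2,0.08,0.03],[1.2,-0.2,-6.2],255],[[0.2,0.08,0.03],[1.2,-0.1,-6.2],255],[[0.22,0.05,0.04],[1.1,-0.1,-6.2],255],[[0.22,0.05,0.04],[1.1,-0.1,-6.2],255],[[0.0,0.0,0.0],[0,0,0],255]]'
python3 st.py 65 22 0 28; python3 st.py 58 22 0 28
```

```text
clock: 5.9
position: [0.5086, 0.0146, 0.076]
ee_rot: [0.868, 0.49, 0.071, 0.044]
ft_force: [0.3, 0.1, 0.1]
grip_width: 0.0
('a,b,h', array([-8.4, 27.4, 27.4]), 'phi', np.float64(64.6), 'tilt', np.float64(0.69), 'F(ex,ey,n)', array([0.3, 0.1, 0.1]), 'clock', 5.9, 'grip', 0.0) j [-0.79  0.17  0.7   2.12 -0.13  0.73  1.01]
(array([ 0.25, -0.07,  0.11]), array([-0.6, -0.4,  0.3]))
('a,b,h', array([-8.4, 27.4, 27.4]), 'phi', np.float64(64.6), 'tilt', np.float64(0.69), 'F(ex,ey,n)', array([0.3, 0.1, 0.1]), 'clock', 5.9, 'grip', 0.0) j [-0.79  0.17  0.7   2.12 -0.13  0.73  1.01]
(array([ 0.59, -0.06,  0.16]), array([ 0.6, -0.5, -6.6]))
```

```bash
python3 -m pendant '[[[0.22,-0.03,0.06],[0,-0.2,0],255],[[0.22,-0.03,0.05],[0,-0.2,-1],255],[[0.0,0.0,0.0],[0,0,0],255]]'
python3 st.py 58 22 0 28 4; python3 pred.py 4 2 3
```

```text
clock: 6.28
position: [0.5131, 0.0136, 0.0771]
ee_rot: [0.871, 0.484, 0.073, 0.047]
ft_force: [0.4, 0.4, 0.1]
grip_width: 0.002
('a,b,h', array([-3.6, 26.9, 27.7]), 'phi', np.float64(63.8), 'tilt', np.float64(0.37), 'F(ex,ey,n)', array([0.4, 0.4, 0.1]), 'clock', 6.28, 'grip', 0.002) j [-0.79  0.17  0.7   2.11 -0.13  0.73  1.  ]
(array([0.13, 0.03, 0.05]), array([ 0.6, -0.1, -5.8]))
2 (320, 274) (180, 330)
3 (324, 301) (178, 303)
```

View pics/p4.png

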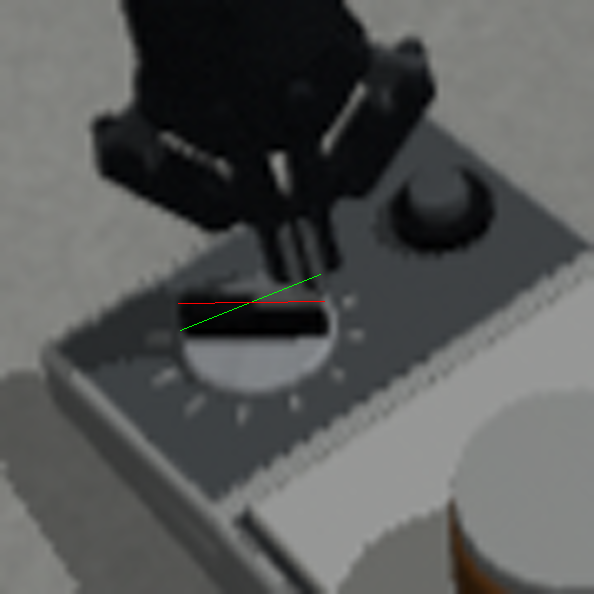

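```bash
python3 -m pendant '[[[0.24,0.0,0.05],[1.0,-0.1,-5.7],255],[[0.24,-0.02,0.05],[1.0,-0.1,-5.7],255],[[0.24,-0.03,0.05],[1.0,-0.1,-5.7],255],[[0.24,-0.05,0.05],[1.0,-0.1,-5.7],255],[[0.24,-0.07,0.05],[1.0,-0.1,-5.7],255],[[0.0,0.0,0.0],[0,0,0],255]]'
python3 st.py 33 22 0 28 5; python3 pred.py 5 3 4
```

```text
clock: 7.12
position: [0.5239, 0.013, 0.0792]
ee_rot: [0.966, 0.245, 0.083, 0.026]
ft_force: [-1.7, 0.5, -0.9]
grip_width: -0.002
('a,b,h', array([ 7.4, 27.4, 27.9]), 'phi', np.float64(34.2), 'tilt', np.float64(0.43), 'F(ex,ey,n)', array([-1.9,  0.4, -0.6]), 'clock', 7.12, 'grip', -0.002) j [-0.85  0.21  0.78  2.09 -0.18  0.74  0.54]
(array([ 0.19, -0.18,  0.05]), array([-0.2,  0. , -1.2]))
3 (324, 301) (178, 303)
4 (308, 329) (194, 276)
```

View pics/p5.png

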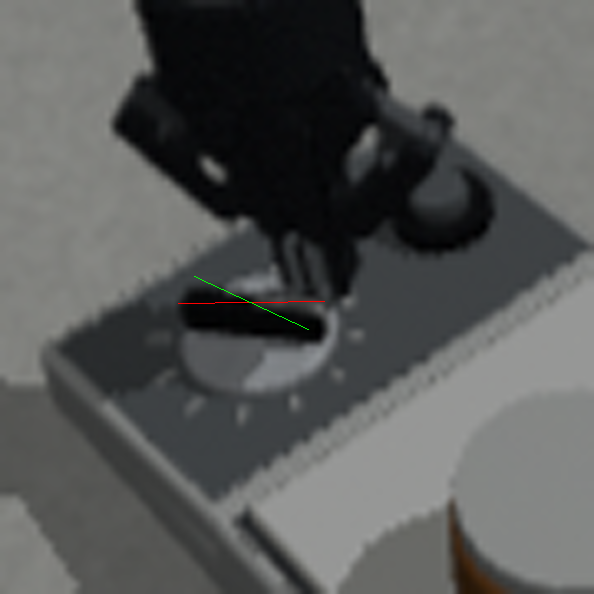

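```bash
python3 -m pendant '[[[0.24,-0.14,0.05],[0.7,0,-4],255],[[0.24,-0.14,0.04],[0.7,0,-4],255],[[0.0,0.0,0.0],[0,0,0],255]]'
python3 st.py 25 22 0 28 6; python3 pred.py 6 3 4
```

```text
clock: 7.6
position: [0.5289, 0.01, 0.0803]
ee_rot: [0.98, 0.178, 0.084, 0.02]
ft_force: [-0.3, 0.2, 0.1]
grip_width: 0.004
('a,b,h', array([12.7, 24.9, 28.1]), 'phi', np.float64(26.3), 'tilt', np.float64(0.44), 'F(ex,ey,n)', array([-0.3,  0.2,  0.1]), 'clock', 7.6, 'grip', 0.004) j [-0.85  0.23  0.8   2.08 -0.21  0.74  0.42]
(array([ 0.02, -0.07, -0.  ]), array([-0.2, -0. , -1.4]))
3 (324, 301) (178, 303)
4 (308, 329) (194, 276)
```

View pics/p6.png

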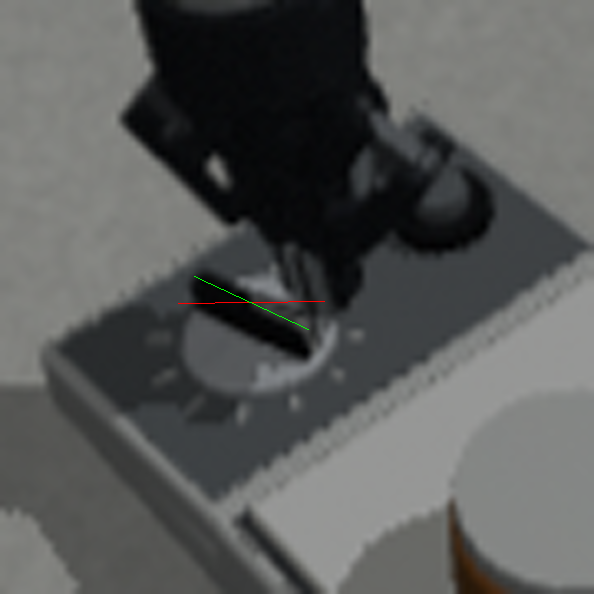

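```bash
python3 -m pendant '[[[0.2,-0.17,0.04],[0.9,-0.1,-5.2],255],[[0.19,-0.18,0.04],[0.9,-0.1,-5.2],255],[[0.17,-0.2,0.04],[0.9,-0.1,-5.2],255],[[0.16,-0.2,0.03],[0.9,-0.1,-5.2],255],[[0.0,0.0,0.0],[0,0,0],255]]'
python3 st.py 5 22 0 28 7; python3 pred.py 7 4 5
```

```text
clock: 8.32
position: [0.5354, 0.0045, 0.0816]
ee_rot: [0.996, -0.003, 0.088, 0.004]
ft_force: [-1.0, 0.9, -0.0]
grip_width: -0.002
('a,b,h', array([19.9, 20. , 28.1]), 'phi', np.float64(5.3), 'tilt', np.float64(0.54), 'F(ex,ey,n)', array([-1. ,  0.8,  0.2]), 'clock', 8.32, 'grip', -0.002) j [-0.89  0.25  0.87  2.06 -0.26  0.75  0.12]
(array([ 0.05, -0.17, -0.  ]), array([-0.5,  0.1, -0.4]))
4 (308, 329) (194, 276)
5 (277, 350) (226, 256)
```

View pics/p7.png

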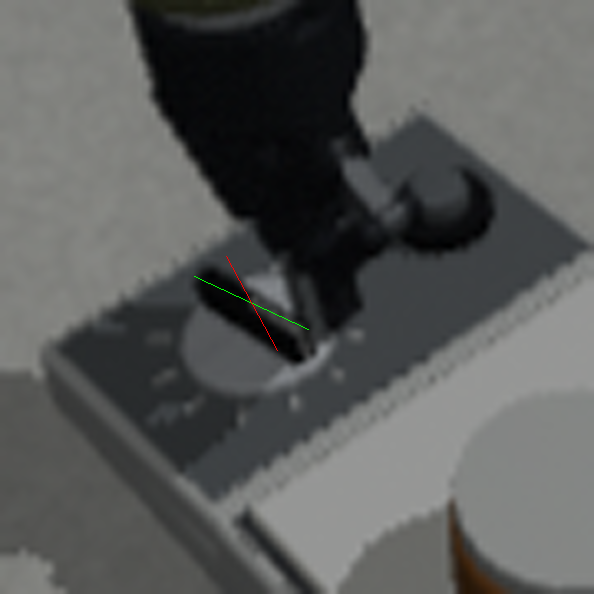

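```bash
python3 -m pendant '[[[0.1,-0.24,0.02],[0.4,0,-3],255],[[0.1,-0.24,0.02],[0.4,0,-3],255],[[0.0,0.0,0.0],[0,0,0],255]]'
python3 st.py -1 22 0 28 8; python3 pred.py 8 4 5
```

```text
clock: 8.8
position: [0.5374, -0.0002, 0.0821]
ee_rot: [0.995, -0.053, 0.088, 0.002]
ft_force: [-0.3, 0.2, 0.4]
grip_width: 0.002
('a,b,h', array([22.3, 15.6, 28.2]), 'phi', np.float64(-0.4), 'tilt', np.float64(0.29), 'F(ex,ey,n)', array([-0.2,  0.2,  0.5]), 'clock', 8.8, 'grip', 0.002) j [-0.9   0.27  0.89  2.06 -0.27  0.76  0.03]
(array([ 0.01,  0.05, -0.02]), array([-0.2,  0.1, -0.6]))
4 (308, 329) (194, 276)
5 (277, 350) (226, 256)
```

View pics/p8.png

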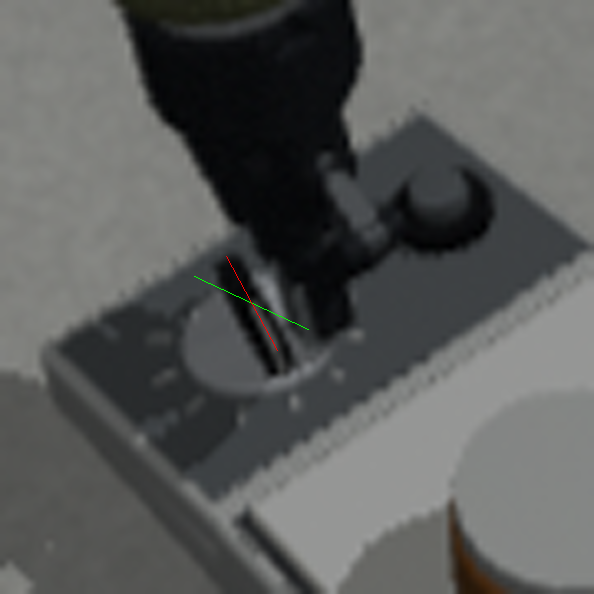

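```bash
python3 -m pendant '[[[0.05,0.5,0],[0,0,0],255],[[0.05,0.5,0],[0,0,0],255],[[-0.4,0.1,2.5],[0,0,0],255],[[-0.6,0.5,3],[0,0,0],255],[[-2,2,3],[0,0,0],255],[[-4,4,2],[0,0,0],255],[[-4,4,2],[0,0,0],255],[[-4,4,2],[0,0,0],255],[[0,0,0],[0,0,0],255]]'
python3 st.py 0 22 0 110 9; python3 pred.py 9 5
python3 - <<'E'
from h import *
t=load("top9.npz"); crop(t,303,213,50,6,"pics/tz9.png")
E
```

```text
clock: 10.02
position: [0.3834, 0.1618, 0.2327]
ee_rot: [0.995, -0.05, 0.09, 0.001]
ft_force: [0.2, 0.4, -0.2]
grip_width: -0.001
('a,b,h', array([-118.4,  161.3,  205.9]), 'phi', np.float64(-0.1), 'tilt', np.float64(0.52), 'F(ex,ey,n)', array([ 0.1,  0.5, -0.2]), 'clock', 10.03, 'grip', -0.001) j [-1.28 -0.36  0.56  2.13  0.34  1.21 -0.94]
(array([ 13.96, -15.96,  -7.01]), array([-0.3,  0.4,  0. ]))
5 (277, 350) (226, 256)
```

View pics/p9.png

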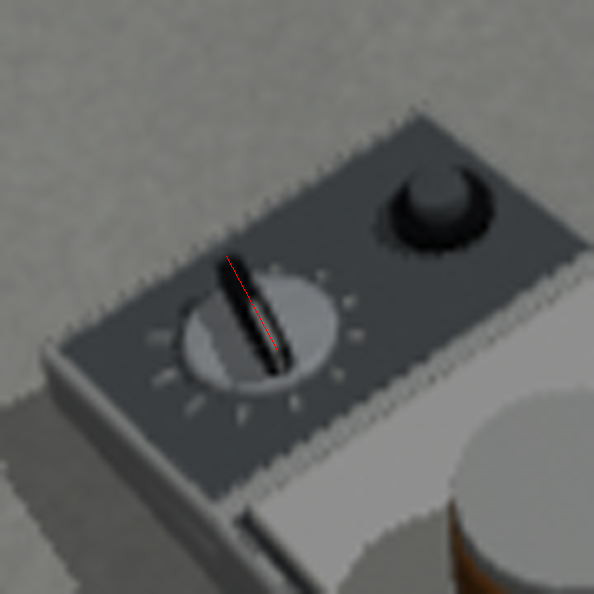

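View pics/tz9.png

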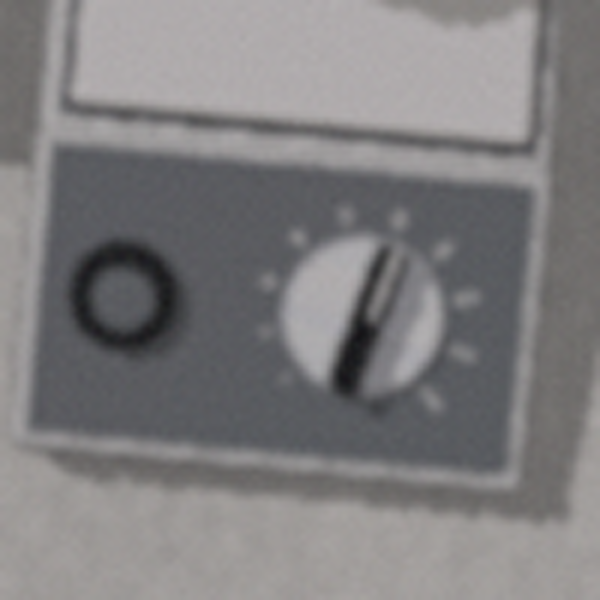

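Run:
```python
from h import *
t=load("top9.npz");s=load("scene9.npz")
g=((125+.5)/6-.5+253,(297+.5)/6-.5+163); q=((440+.5)/6.6-.5+170,(188+.5)/6.6-.5+155)
d1=ray(t,*g);d2=ray(s,*q)
A=np.c_[d1,-d2]; x=np.linalg.lstsq(A,s["origin"]-t["origin"],rcond=None)[0]
p1=t["origin"]+x[0]*d1;p2=s["origin"]+x[1]*d2; print(p1,p2)
p=(p1+p2)/2
for p in (p1,p2):
  d=(p-C)*1000; print(d@ex,d@ey,d@n)
# depths over cap
for c,(u,v) in ((t,g),(s,q)):
    u,v=int(round(u)),int(round(v))
    hs=[ (pt(c,u+i,v+j)-C)@n*1000 for i in(-2,-1,0,1,2) for j in (-2,-1,0,1,2)]
    print(np.round(np.median(hs),1),np.round(sorted(hs)[::6],1))
for h in (15,18): print(proj(s,C+(0*ex+88*ey+h*n)/1000),q,proj(t,C+(0*ex+88*ey+h*n)/1000),g)
```

```text
[0.52474656 0.07339077 0.06950132] [0.52523531 0.07395    0.06949609]
0.5038019600579051 87.54683611691682 19.205613274640594
0.9266249654861817 88.15222063986153 19.125749910005112
17.5 [13.5 17.2 17.5 19.2 21.2]
19.7 [16.6 19.  19.7 20.5 22.3]
[236.22290193 184.0709808 ] (236.24242424242425, 183.06060606060606) [273.11139496 212.05715334] (273.4166666666667, 212.08333333333334)
[236.04242127 183.22947044] (236.24242424242425, 183.06060606060606) [273.16291853 212.22704547] (273.4166666666667, 212.08333333333334)
```

```bash
python3 st.py 0 0 71.5 60;  python3 st.py 0 0 71.5 100
```

```text
('a,b,h', array([-116.6,  158.5,  204.3]), 'phi', np.float64(-0.4), 'tilt', np.float64(0.35), 'F(ex,ey,n)', array([ 0.4, -0.6,  0.7]), 'clock', 10.12, 'grip', -0.001) j [-1.28 -0.35  0.57  2.13  0.34  1.2  -0.94]
(array([ 13.21,  -8.42, -12.18]), array([-0.2,  0.3,  0.3]))
('a,b,h', array([-116.6,  158.5,  204.3]), 'phi', np.float64(-0.4), 'tilt', np.float64(0.35), 'F(ex,ey,n)', array([ 0.4, -0.6,  0.7]), 'clock', 10.12, 'grip', -0.001) j [-1.28 -0.35  0.57  2.13  0.34  1.2  -0.94]
(array([12.52, -8.35, -8.24]), array([-0.2,  0.3,  0.3]))
```

```bash
python3 -m pendant '[[[3,-2,-1.5],[0,0,0],255],[[3,-2,-2],[0,0,0],255],[[3,-2,-2],[0,0,0],255],[[2.5,-1.7,-2],[-0.1,0.2,0.2],255],[[0.5,-0.3,-0.5],[0,0,0],255],[[0,0,0],[0,0,0],255]]'; python3 st.py 0 0 71.5 45
```

```text
clock: 10.88
position: [0.5119, 0.0658, 0.1483]
ee_rot: [0.994, -0.057, 0.09, 0.008]
ft_force: [-0.3, 0.3, -0.0]
grip_width: 0.001
('a,b,h', array([ 2.3, 78.7, 98.9]), 'phi', np.float64(-0.8), 'tilt', np.float64(0.59), 'F(ex,ey,n)', array([-0.3,  0.2,  0. ]), 'clock', 10.88, 'grip', 0.001) j [-1.26  0.05  1.05  2.05  0.02  0.89 -0.35]
(array([ 0.8 ,  0.85, -5.34]), array([0.3, 0.4, 0.8]))
```

```bash
python3 -m pendant '[[[0.2,0.4,-1.3],[0.1,0.2,0.4],255],[[0.2,0.3,-1.3],[0.1,0.2,0.4],255],[[0.2,0.15,-1.3],[0,0,0],255],[[0.2,0,-1.3],[0,0,0],255],[[0,0,0],[0,0,0],255]]'; python3 st.py 0 0 71.5 36
```

```text
clock: 11.5
position: [0.5204, 0.0719, 0.096]
ee_rot: [0.995, -0.052, 0.087, 0.006]
ft_force: [-0.1, -0.4, 0.5]
grip_width: -0.003
('a,b,h', array([ 0.9, 85.6, 46. ]), 'phi', np.float64(-0.2), 'tilt', np.float64(0.23), 'F(ex,ey,n)', array([ 0. , -0.4,  0.5]), 'clock', 11.5, 'grip', -0.003) j [-1.17  0.23  1.    2.07 -0.19  0.78 -0.17]
(array([ 0.1 ,  0.23, -1.  ]), array([0.2, 0. , 0.2]))
```

```bash
python3 -m pendant '[[[0.05,0.12,-0.4],[0.1,0,0.1],255],[[0.05,0.1,-0.4],[0.1,0,0.1],255],[[0,0,0],[0,0,0],255]]'; python3 st.py 0 0 71.5 36 10
```

```text
clock: 11.88
position: [0.5219, 0.0743, 0.0889]
ee_rot: [0.995, -0.05, 0.088, 0.004]
ft_force: [-0.6, 0.2, 0.2]
grip_width: 0.002
('a,b,h', array([ 0.9, 88.2, 38.8]), 'phi', np.float64(-0.0), 'tilt', np.float64(0.13), 'F(ex,ey,n)', array([-0.5,  0.1,  0.3]), 'clock', 11.88, 'grip', 0.002) j [-1.15  0.25  0.98  2.08 -0.22  0.77 -0.15]
(array([-0.05, -0.01, -0.29]), array([-0.1,  0.1, -0. ]))
```

View pics/v10.png

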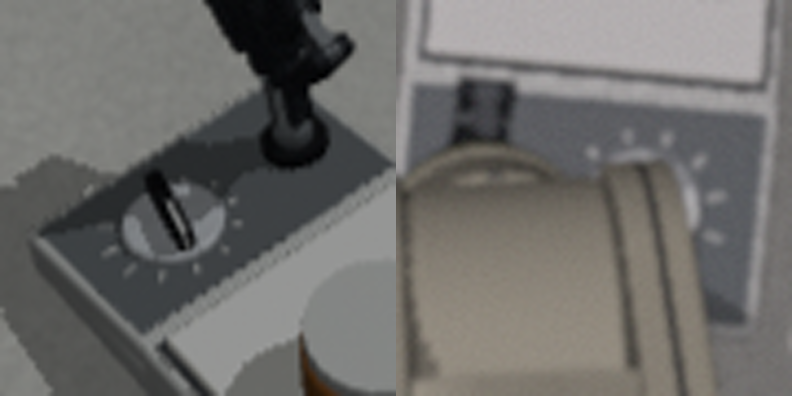

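Scene view (left half): fingertip stands over the button at about (293,125) and the dial still points at its stop. Now press gently along the deck normal.

```bash
python3 -m pendant '[[[0.05,0,-0.25],[0,0,0],255],[[0.05,0,-0.25],[0,0,0],255],[[0,0,0],[0,0,0],255]]'; python3 st.py 0 0 71.5 30
```

```text
clock: 12.35
position: [0.5231, 0.0744, 0.084]
ee_rot: [0.995, -0.05, 0.088, 0.003]
ft_force: [-1.2, -0.1, 1.9]
grip_width: 0.001
('a,b,h', array([ 1.4, 88.4, 33.8]), 'phi', np.float64(-0.0), 'tilt', np.float64(0.17), 'F(ex,ey,n)', array([-0.9, -0.2,  2.1]), 'clock', 12.35, 'grip', 0.001) j [-1.13  0.26  0.97  2.08 -0.24  0.76 -0.14]
(array([-0.07, -0.04, -0.4 ]), array([-0.1,  0.1, -0. ]))
```

```bash
python3 -m pendant '[[[0.04,0,-0.25],[0,0,0],255],[[0.04,0,-0.25],[0,0,0],255]]'; python3 st.py 0 0 71.5 30;  python3 -m pendant '[[[0.05,0,-0.3],[0,0,0],255],[[0.05,0,-0.3],[0,0,0],255]]'; python3 st.py 0 0 71.5 30
```

```text
clock: 12.6
position: [0.5243, 0.0744, 0.0797]
ee_rot: [0.995, -0.05, 0.088, 0.003]
ft_force: [-23.2, -3.0, 47.9]
grip_width: -0.005
('a,b,h', array([ 1.7, 88.5, 29.4]), 'phi', np.float64(-0.0), 'tilt', np.float64(0.19), 'F(ex,ey,n)', array([-14.1,  -5.3,  51.2]), 'clock', 12.6, 'grip', -0.005) j [-1.12  0.27  0.96  2.08 -0.25  0.75 -0.12]
(array([-0.19, -0.03,  0.03]), array([-0.2,  0.1,  0. ]))
clock: 12.85
position: [0.5251, 0.0743, 0.0788]
ee_rot: [0.995, -0.051, 0.084, 0.0]
ft_force: [-50.9, -5.0, 95.0]
grip_width: -0.001
('a,b,h', array([ 2.3, 88.5, 28.3]), 'phi', np.float64(-0.2), 'tilt', np.float64(0.57), 'F(ex,ey,n)', array([-32.9, -10.1, 102.2]), 'clock', 12.85, 'grip', -0.001) j [-1.11  0.28  0.95  2.07 -0.27  0.76 -0.11]
(array([-0.26, -0.02,  0.13]), array([-0.5, -0.3,  0.1]))
```

That bottomed out hard: I ran two press steps back to back without checking the force between them, and it reached about 108 N. Lifting straight away.

```bash
python3 -m pendant '[[[-0.1,0,0.5],[0,0,0],255],[[-0.1,0,0.5],[0,0,0],255],[[-0.3,0,1.5],[0,0,0],255],[[-0.4,0,2.5],[0,0,0],255],[[-1,0,4],[0,0,0],255],[[-4,4,2],[0,0,0],255],[[-4,4,2],[0,0,0],255],[[-4,4,2],[0,0,0],255],[[0,0,0],[0,0,0],255]]'; python3 st.py 0 0 71.5 60 11; python3 pred.py 11 5;python3 - <<'E'
from h import *
from workcell import manip
t=load("top11.npz"); crop(t,303,213,50,6,"pics/tz11.png")
cv2.imwrite("pics/top11.png",t["pixels"][:,:,::-1])
g=((125+.5)/6-.5+253,(297+.5)/6-.5+163)
a=load("top0.npz");u,v=map(int,map(round,g))
for c in(a,t): print(np.median([(pt(c,u+i,v+j)-C)@n*1000 for i in(-2,-1,0,1,2) for j in (-2,-1,0,1,2)]))
d=cv2.absdiff(cv2.GaussianBlur(a["pixels"],(5,5),0),cv2.GaussianBlur(t["pixels"],(5,5),0)).max(2)
d0=(d>25).astype(np.uint8); k,_,st,_=cv2.connectedComponentsWithStats(d0); print(st[1:])
E
```

```text
clock: 13.98
position: [0.384, 0.1943, 0.232]
ee_rot: [0.995, -0.052, 0.085, -0.001]
ft_force: [0.6, -0.7, 0.1]
grip_width: -0.001
('a,b,h', array([-121.1,  193.7,  205.6]), 'phi', np.float64(-0.3), 'tilt', np.float64(0.63), 'F(ex,ey,n)', array([ 0.7, -0.7,  0. ]), 'clock', 13.97, 'grip', -0.001) j [-1.44 -0.33  0.66  2.1   0.35  1.21 -1.01]
(array([ 13.33, -11.97, -12.24]), array([-0.6, -0.2,  0.2]))
5 (277, 350) (226, 256)
17.627330025463532
17.975033898564302
[[ 312  203   17   18  172]
 [ 300  213   18   17  177]
 [ 118  264  126  120 7735]
 [ 283  305  132   79 4233]]
```

View pics/p11.png

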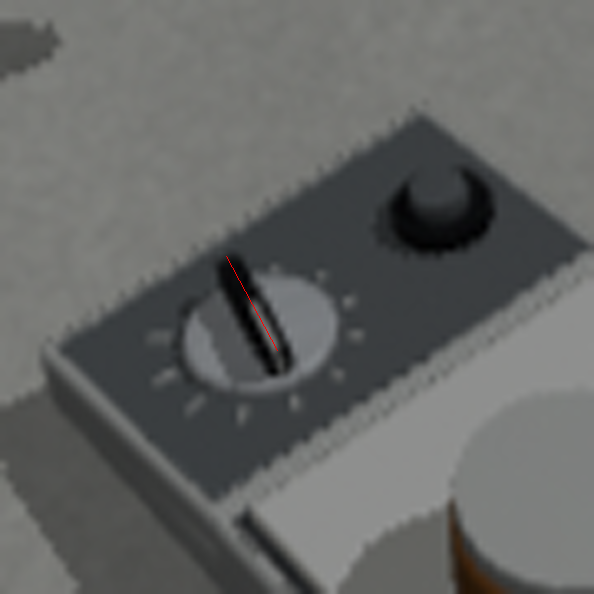

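View pics/tz11.png

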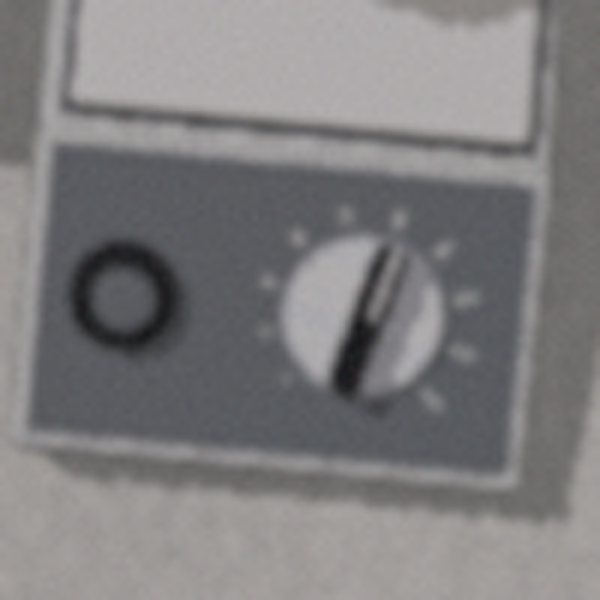

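The only scene changes are the dial bar and the arm. The pointer is at the sixth stroke (stop 5), up from the second (stop 1), and the button is back up. Handing in.

Run:
```python
from workcell import manip
print(manip.hand_in()); o=manip.get_obs(); print(o["clock"],o["ft_force"])
```

```text
the job is handed in; nothing more can be done
None
the job is handed in; nothing more can be done
```

I turned the dial clockwise by four clicks and then pressed the start button once. The press was harder than it should have been.

- **Dial:** I pushed the bar with the closed fingertips and never gripped it. It went from stop 1 to stop 5, counting the lowest setting as 0. Pictures after the pushes and again after the button press, in both cameras, show the pointer at the sixth stroke.
- **Button:** I pressed it after the dial was set. The fingertips moved about 6 mm from first contact and the force rose sharply, so it was fully down. It then came back up: the cap measures 18.0 mm above the deck, against 17.6 mm before, which is within camera noise.
- **Press force:** I gave two press steps without checking the force between them. At full travel the fingertips pushed on the bottomed button with about 108 N, when about 4 N is enough. The highest reading I saw is below the 120 N limit, but I only read the force at the end of each move, so a brief higher peak can't be ruled out. It was not a gentle press.
- **Everything else:** Comparing the first and last top pictures, only the dial bar, the arm and its shadow changed. The jar, beaker, notebook and tray did not move. I handed the job in at about 14 s with the arm clear of everything.

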